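Pack up the herb stall and pin the chest

TASK

Pack up the stall: swing the green chest's lid right open through its whole arc to see that it does not bind, put every wood chunk lying on the mat into the chest, and tip up the hinged blue tray so that all the chunks on it slide in too. Then let the tray back down level, close the lid fully and lock it by pushing the red-handled pin down through both hasp holes until its collar sits on the lid's lug. Leave the bottle, the jar and the bangles where they are.

Things in the scene. Friction and masses are not known exactly. Their poses are not given: they have to be found in the camera images.
- chest: Green open-topped stock chest, fixed to the table, outside 160 x 180 x 90 mm (its x, y, z), walls and floor 7 mm. Origin at the centre of its underside on the table, z up; its -x side is the front and faces roughly to the robot, its +y side carries the tray. A fixed steel lug with a hole juts 36 mm from its front wall, 62 mm to the -y side of the middle, its upper face 64 mm above the table. Two wooden posts under the tray belong to it.
- chest_floor (a point): Centre of the chest's inner floor, 7 mm above the table; same axes as the chest.
- lid (a joint): Angle of the chest's green lid (rad): 0 shut, 1.6 fully open (standing just past upright at the far side, its lug reaching 290 mm above the table). The lid, 8 mm thick, 0.3 kg, is hinged along the far rim: its hinge line runs along the chest's y through chest point (x +80, z +90 mm). A stiff hinge (0.4 N m) holds it at any angle; it must be led all the way both ways. It starts shut or a little ajar.
- lid_bar (a point): Middle of the lid's steel handle bar, a round bar 10 mm thick and 84 mm long parallel to the hinge (chest's y), centred 35 mm to the chest's +y side of its middle, on two end posts. With the lid shut it lies 145 mm to the front (-x) of the hinge line and 45 mm above it, 37 mm above the lid's top; it moves on a circle about the hinge line. The bar can turn between the fingers.
- hasp_hole (a point): Centre of the hole in the steel lug on the lid's front edge, at the lug's upper face (8 mm thick lug, through hole 14 mm across with a chamfered mouth). With the lid shut it is at chest point (x -98, y -62, z +98 mm), right above the chest's own lug hole.
- lower_hole (a point): Centre of the 14 mm through hole in the chest's fixed lug, at that lug's upper face, chest point (x -98, y -62, z +64 mm); the lug is 8 mm thick.
- tray (a joint): Tilt of the blue goods tray (rad): 0 level, resting on its posts, 1.2 tipped as far as it goes. It is hinged to the chest's +y rim: hinge line along the chest's x through chest point (y +90, z +94 mm). Lifting its outer end tips its open inner end into the chest; it drops back by its own weight if let go (0.25 kg).
- tray_bar (a point): Middle of the tray's steel handle bar, round, 10 mm thick and 90 mm long, parallel to the tray's hinge, at the tray's outer end. With the tray level it lies 175 mm outward (chest's +y) of the hinge line and 12 mm above it, with a free gap of about 30 mm between it and the tray. The bar can turn between the fingers. The tray is 130 x 140 mm, its floor 100 mm above the table, its rim 20 mm high on three sides and open towards the chest.
- pin: Steel locking pin with a red grip, standing upright in a wooden block; 0.07 kg. Origin at the tip (lower end), z along the pin to the grip. Shaft 10 mm thick, 70 mm long with a tapered tip; then a collar 22 mm across, 4 mm high; then the red round grip 18 mm across from 74 to 110 mm above the tip. It lifts straight up out of the block.
- pin_collar (a point): Centre of the underside of the pin's collar, 70 mm above the tip.
- pin_block: Wooden block 50 x 50 x 74 mm, fixed, origin at the centre of its underside, with a 14 mm through hole in the middle in which the pin stands, collar resting on its top.
- amber_bottle: Bystander: standing amber bottle 48 mm across, 130 mm tall; origin under its centre.
- herb_jar: Bystander: standing jar 64 mm across, 90 mm tall; origin under its centre.
- bangles: Bystander: turquoise ring of bangles 68 mm across, 20 mm high, lying flat; origin under its centre.
- stray0: A reddish-brown wood chunk, a block 40 x 26 x 24 mm (its x, y, z), 25 g; origin at the centre of its 40 x 26 mm underside. It lies loose on the mat, if present.
- chunk0: A reddish-brown wood chunk, a block 40 x 26 x 24 mm (its x, y, z), 25 g; origin at the centre of its 40 x 26 mm underside. It lies on the blue tray, if present.
- stray1: A reddish-brown wood chunk, a block 40 x 26 x 24 mm (its x, y, z), 25 g; origin at the centre of its 40 x 26 mm underside. It lies loose on the mat, if present.
- chunk1: A reddish-brown wood chunk, a block 40 x 26 x 24 mm (its x, y, z), 25 g; origin at the centre of its 40 x 26 mm underside. It lies on the blue tray, if present.
- stray2: A reddish-brown wood chunk, a block 40 x 26 x 24 mm (its x, y, z), 25 g; origin at the centre of its 40 x 26 mm underside. It lies loose on the mat, if present.
- chunk2: A reddish-brown wood chunk, a block 40 x 26 x 24 mm (its x, y, z), 25 g; origin at the centre of its 40 x 26 mm underside. It lies on the blue tray, if present.
- stray3: A reddish-brown wood chunk, a block 40 x 26 x 24 mm (its x, y, z), 25 g; origin at the centre of its 40 x 26 mm underside. It lies loose on the mat, if present.
- chunk3: A reddish-brown wood chunk, a block 40 x 26 x 24 mm (its x, y, z), 25 g; origin at the centre of its 40 x 26 mm underside. It lies on the blue tray, if present.

How it is judged:
By the outcome, as a careful person would: the job done as asked, in the order asked, and still so for the second after the job is handed in, with the robot touching nothing.
Of stray0, stray1, stray2, stray3 only 2 to 4 are there at a start; the rules pass over those that are not, and their reading is None.
Of chunk0, chunk1, chunk2, chunk3 only 2 to 4 are there at a start; the rules pass over those that are not, and their reading is None.
At some moment in a run one of stray0, stray1, stray2, stray3 may be knocked a few centimetres aside while the robot is not near it.
It also fails if it takes over 210 s, if anything falls off the work surface, if the arm or the gripper's body presses on something with over 40 N, if the wrist force passes 120 N, or if a joint passes its speed limit or range.

ROBOT

A 6-joint arm with a two-finger parallel gripper is mounted at the origin on the work surface. World frame = base frame: x ahead of the robot, y to its left, z up, the work surface at z = 0. Lengths are in m, angles in degrees, forces in N, time in s.
With the tool pointing down it reaches from about 0.275 to 0.725 m from the base axis. Payload 15.9 kg.
Tool frame: the origin (TCP) lies at the very end of the fingers, on their centre line; the grasp point (between the pads) lies 19 mm behind it; z points along the fingers, y is the line along which they close (so a half turn about z gives the same grasp; the last joint's range is limited). The gripper opens to 85 mm and grips with 20 to 120 N. Pads are 22 mm wide; open, the fingers measure 114 mm over their backs; the gripper's body (76 mm by 85 mm) begins 54 mm behind the grasp point. The pads swing forward as they close: fully open they stand 13 mm farther back than shut.
Start: joints at [65.374, 12.198, -1.971, 75.831, 0, 90], TCP at [0.208, 0.455, 0.231] pointing down, gripper open.
Joint ranges: [-170.91, 170.91], [-42.67, 98.43], [-65.05, 77.54], [-120.47, 116.71], [-90, 82.35], [-180, 180]. Speed limits (degrees/s): [108.29, 108.29, 136.94, 147.25, 180, 180].

INTERFACE

Orientations are given as [roll, pitch, yaw] about the fixed x, y, z axes, in that order (R = Rz(yaw) Ry(pitch) Rx(roll)).
In Python, from cell import robot, grab_frame gives the robot as it stands.
- The arm moves only by the tool drive_tool, never from a script. Its argument "moves" is a list that holds one entry, the list of rows, each a list of 7 numbers: the shift along the world's x, y, z in cm, then the turn, a rotation vector about the world's x, y, z in degrees, then the opening in per cent of the stroke, from 0 (shut) to 100 (fully open). A call has 1 to 20 rows; each row shifts and turns the commanded pose from where the row before left it; what a row does not reach is not made up. A row lasts 1/10 s, in which the tool goes at most 50 mm and 8.59 degrees, less where a joint would pass 70% of its speed; a pose out of reach is approached as far as the arm can. A call is refused whole if a number of a shift passes 5 or a number of a turn 8.59, either way. A call with a gripper value outside its range is refused whole. The fingers move at their own pace and stop on an object; "squeeze" is the grip in N (left out, the last holds). Time passes only in rows, so rows that do not move let the fingers close. It gives the time, the measured TCP pose, the force, the opening and the grip force at its end, in the units of the state.
- robot.state(): the state, without advancing time (a new reading comes with each control period).
- grab_frame(name): name is "scene" or "top" or "wrist"; returns a dict with "image" (420x560x3 uint8, blue, green, red), "camera_matrix" (3x3 intrinsics, pixels), "dist" ([k1, k2, p1, p2, k3] as OpenCV has them; the pictures are not rectified), "world_to_cam" (4x4, takes a point from world to camera coordinates); the wrist camera has in their place "tool_from_camera" (4x4, takes a point from camera to tool coordinates, whose origin is the TCP and whose axes are the flange's). Camera axes: x right, y down, z forward; pixel columns grow to the right and rows downward; lengths in m; the calibration is good to about 2 mm. A picture is of the moment at which its call begins: read the wrist's pose just before it. There is no depth.
- robot.close_job(): hands the job in; it is judged then, once.
The state is a dict: "t": time; "qpos": joint angles; "joint_velocities": joint speeds; "tau": joint torques, N m; "tcp_pos": TCP position; "orientation": TCP orientation; "force": force on the tool from outside, world axes, zero at the start; "torque": the same for the moment, N m; "finger_gap": finger opening in m; "grip_force": force on a finger pad.
Only numpy, scipy, OpenCV 4.12 (cv2) and the standard library are available. Lean on these libraries where they do the work, as an engineer would, in place of code of your own. Each camera call takes 0.05 s, during which the arm holds its last target. There are 200 camera calls.

## Working session

There is one attempt and no reset: what is moved stays moved. The work goes in short steps, Python scripts to look and compute and a tool call to move; the robot and the scene stay as the last step left them, time stands still between calls to the robot, and variables do not carry over. Pictures are saved under pics/ and viewed, at most 14 in all, crops included, and the job is handed in when it is done.

Besides the shell and the picture viewer there is one more tool, called as name(argument=value, ...) on one line, values as JSON. drive_tool: Moves the arm, as the interface text tells. Its arguments: {"type":"object","properties":{"moves":{"type":"array","items":{"type":"array","items":{"type":"array","items":{"type":"number"}}}},"squeeze":{"type":"number"}},"required":["moves"]}

```bash
ls; mkdir -p pics; python3 - <<'E'
from cell import robot, grab_frame
import cv2,numpy as np
print(robot.state())
for n in ("scene","top"):
    f=grab_frame(n); cv2.imwrite(f"pics/{n}0.png",f["image"]); 
    print(n,f["camera_matrix"],f["dist"],f["world_to_cam"])
E
```

```text
pics
{'t': 0.0, 'qpos': array([ 6.53728601e+01,  1.22230844e+01, -2.00755713e+00,  7.58316114e+01,
        2.14711027e-04,  9.00000005e+01]), 'joint_velocities': array([-0.07507926, -0.01989338, -0.03595454, -0.02996738,  0.15740719,
        0.02432453]), 'tau': array([-4.41155891e-03, -6.86160064e+01,  4.87120485e+01,  1.73588708e-02,
       -3.95467141e-04,  2.44229119e-05]), 'tcp_pos': array([0.20821449, 0.45421417, 0.23083588]), 'orientation': array([-1.79937747e+02, -2.14710356e-04,  1.55372859e+02]), 'force': array([-0.95253902, -0.23180694,  0.39753223]), 'torque': array([ 6.58842953e-05,  7.52395998e-02, -1.32840214e-02]), 'grip_force': 0.0, 'finger_gap': 0.08538685105286314}
scene [[539.05394468   0.         289.26656264]
 [  0.         539.05394468 217.26611414]
 [  0.           0.           1.        ]] [0.00594459 0.         0.         0.         0.        ] [[ 0.55069022  0.83470694 -0.00214752 -0.28639087]
 [ 0.67632538 -0.44770435 -0.58493145 -0.31537423]
 [-0.48920779  0.3206636  -0.81107989  1.53557483]
 [ 0.          0.          0.          1.        ]]
top [[498.6527268    0.         275.22446062]
 [  0.         498.6527268  195.74442011]
 [  0.           0.           1.        ]] [0.02959824 0.         0.         0.         0.        ] [[ 0.02990339 -0.99940453  0.01721535 -0.04376984]
 [-0.99182339 -0.03180548 -0.12359112  0.56766021]
 [ 0.12406507 -0.01337879 -0.99218389  1.18488083]
 [ 0.          0.          0.          1.        ]]
```

View pics/top0.png

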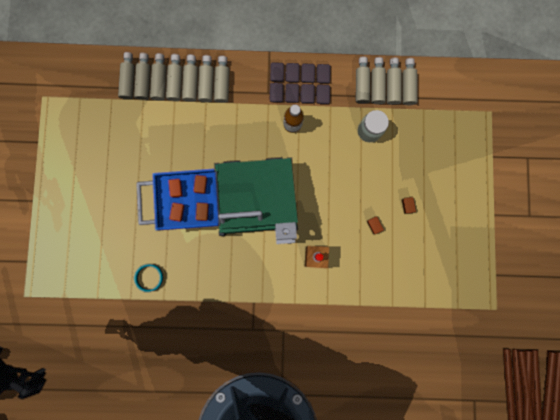

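View pics/scene0.png

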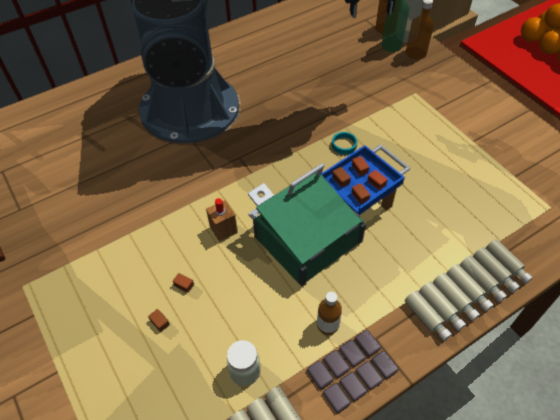

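```bash
cat > h.py <<'E'
import cv2,numpy as np
from cell import robot, grab_frame
def cam(f):
    W=f["world_to_cam"]; return np.array(f["camera_matrix"]),np.array(f["dist"]),np.array(W)
def ray(f,p):
    K,d,W=cam(f); q=cv2.undistortPoints(np.array(p,float).reshape(-1,1,2),K,d).reshape(-1,2)
    D=np.c_[q,np.ones(len(q))]@W[:3,:3]; return -W[:3,:3].T@W[:3,3],D
def plane(f,p,z):
    o,D=ray(f,p); return o+D*((z-o[2])/D[:,2])[:,None]
def tri(f,p,g,q):
    a,D=ray(f,p); b,E=ray(g,q); out=[]
    for u,v in zip(D,E):
        s=np.linalg.lstsq(np.c_[u,-v],b-a,rcond=None)[0]; A=a+s[0]*u;B=b+s[1]*v; out.append(np.r_[(A+B)/2,np.linalg.norm(A-B)])
    return np.array(out)
def proj(f,P):
    K,d,W=cam(f); return cv2.projectPoints(np.array(P,float).reshape(-1,1,3),cv2.Rodrigues(W[:3,:3])[0],W[:3,3],K,d)[0].reshape(-1,2)
def wrist():
    s=robot.state(); f=grab_frame("wrist")
    from scipy.spatial.transform import Rotation as R
    T=np.eye(4); T[:3,:3]=R.from_euler("xyz",s["orientation"],degrees=True).as_matrix(); T[:3,3]=s["tcp_pos"]
    f["world_to_cam"]=np.linalg.inv(T@np.array(f["tool_from_camera"])); return f
def hsv(f,lo,hi): return cv2.inRange(cv2.cvtColor(f["image"],cv2.COLOR_BGR2HSV),np.array(lo),np.array(hi))
def blobs(m,a=20):
    return [(c,cv2.contourArea(c),cv2.moments(c)) for c in cv2.findContours(m,cv2.RETR_EXTERNAL,cv2.CHAIN_APPROX_NONE)[0] if cv2.contourArea(c)>a]
E
python3 - <<'E'
from h import *
t=grab_frame("top"); s=grab_frame("scene")
b=max(blobs(hsv(t,(105,150,60),(125,255,255))),key=lambda x:x[1])[0]
P=plane(t,b.reshape(-1,2),0.12)[:,:2].astype(np.float32)
r=cv2.minAreaRect(P); print("tray",r)
b=max(blobs(hsv(t,(60,80,20),(85,255,255))),key=lambda x:x[1])[0]
P=plane(t,b.reshape(-1,2),0.098)[:,:2].astype(np.float32)
print("lid",cv2.minAreaRect(P), cv2.boxPoints(cv2.minAreaRect(P)))
def cr(f,x,y,w,h,k): return cv2.resize(f["image"][y:y+h,x:x+w],None,fx=k,fy=k,interpolation=cv2.INTER_CUBIC)
A=cr(t,130,145,200,130,4)[:300*2]
cv2.imwrite("pics/t1.png",A)
cv2.imwrite("pics/s1.png",cr(s,200,120,220,160,3.6))
for n,f in(("t",t),("s",s)):
    for c,a,m in blobs(hsv(f,(0,120,60),(14,255,255)),15):
        print(n,a,m["m10"]/m["m00"],m["m01"]/m["m00"])
E
```

```text
tray ((0.5437544584274292, 0.17827287316322327), (0.1287611424922943, 0.14116448163986206), 6.183123588562012)
lid ((0.5612906217575073, 0.019959144294261932), (0.16387780010700226, 0.17978861927986145), 6.517838954925537) [[ 0.46967718  0.09997133]
 [ 0.49008545 -0.07865524]
 [ 0.65290403 -0.06005304]
 [ 0.63249576  0.11857352]]
t 88.5 393.201506591337 415.52542372881356
t 33.5 438.97512437810946 415.547263681592
t 99.5 359.5862646566164 415.8492462311558
t 38.0 186.54824561403507 414.6535087719298
t 25.0 133.56666666666666 406.2933333333333
t 34.5 115.96135265700482 409.12077294685986
t 71.5 420.4428904428904 409.7389277389277
t 307.0 327.871878393051 405.3333333333333
t 138.0 9.545893719806763 406.23792270531396
t 44.0 433.90151515151507 395.155303030303
t 275.0 177.56969696969696 400.6109090909091
t 28.5 140.7485380116959 388.74853801169587
t 466.0 202.46459227467813 378.17489270386267
t 32.5 136.0 367.225641025641
t 30.5 403.7978142076502 361.1748633879781
t 45.5 428.6996336996337 361.8205128205128
t 250.0 556.6966666666666 392.316
t 297.5 549.575350140056 385.459943977591
t 534
[... 4236 characters left out ...]
434.613707165109 68.18795430944964
t 17.5 233.56190476190474 62.5047619047619
t 60.0 343.10277777777776 58.20555555555555
t 49.0 302.68367346938777 59.996598639455776
t 17.5 61.476190476190474 54.02857142857143
t 37.5 192.19555555555556 51.10666666666667
t 18.0 84.72222222222223 52.166666666666664
s 187.5 157.76355555555554 318.76177777777775
s 169.5 183.0560471976401 281.3529990167158
s 17.0 1.245098039215686 252.59803921568624
s 387.5 219.47784946236555 211.5625806451613
s 126.0 360.4166666666667 191.27513227513225
s 131.0 377.6297709923664 177.793893129771
s 120.0 340.94166666666666 174.49305555555554
s 121.0 360.1515151515151 163.5702479338843
s 6687.0 514.7420367877972 57.37719954139873
```

View pics/t1.png

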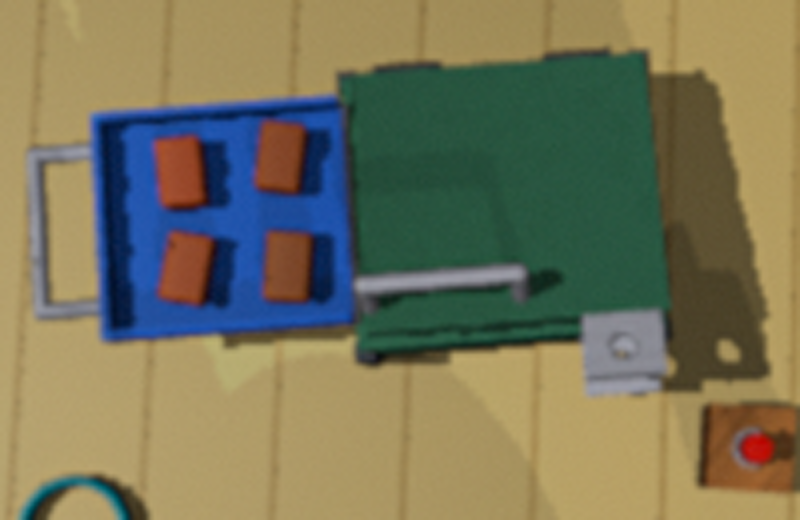

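View pics/s1.png

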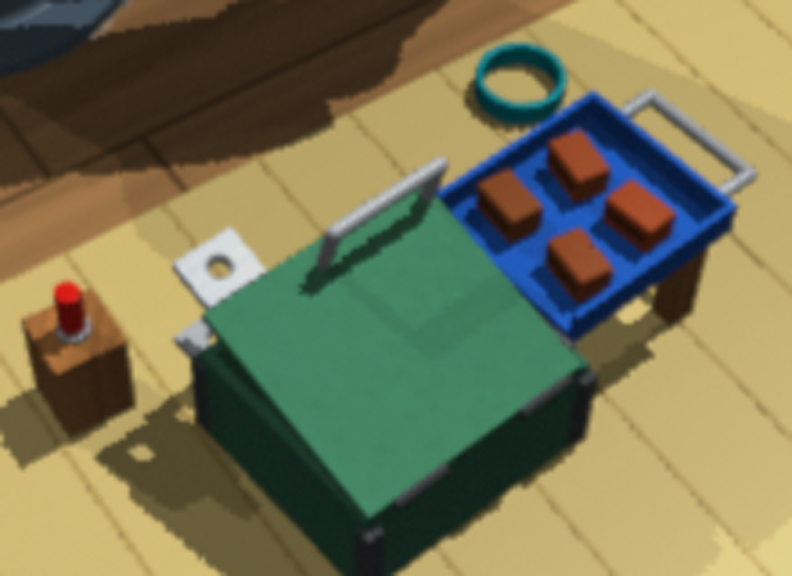

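```bash
python3 - <<'E'
from h import *
np.set_printoptions(precision=4,suppress=True)
t=grab_frame("top"); s=grab_frame("scene")
T=np.array([(37,234),(441,279),(623,346),(757,446),(345,76),(648,55)])/4+(130,145)
S=np.array([(701,136),(385,200),(219,266),(67,291),(590,368),(375,515)])/3.6+(200,120)
print(tri(t,T,s,S))  # traybar,lidbar,lug hole,pin top
# strays + chunks
def ch(f,zz,box):
    for c,a,m in blobs(hsv(f,(0,120,60),(14,255,255)),60):
        x,y=m["m10"]/m["m00"],m["m01"]/m["m00"]
        if box[0]<x<box[2] and box[1]<y<box[3]:
            P=plane(f,c.reshape(-1,2),zz); r=cv2.minAreaRect(P[:,:2].astype(np.float32)); print((x,y),np.round(r[0],4),np.round(r[1],4),round(r[2],1))
ch(t,.02,(340,190,430,240)); ch(s,.02,(140,270,200,330)); print(); ch(t,.12,(150,170,215,225))
# bystanders at approximate heights
for n,p,z in(("bottle",(295,106),.13),("jar",(376,121),.09)): print(n,plane(t,[p],z))
r=max(blobs(hsv(t,(80,100,60),(100,255,255))),key=lambda x:x[1]); print("bangle",plane(t,[cv2.minEnclosingCircle(r[0])[0]],.015))
E
```

```text
[[ 0.5343  0.289   0.0992  0.0054]
 [ 0.5093  0.0516  0.1646  0.003 ]
 [ 0.4778 -0.0486  0.1374  0.0044]
 [ 0.4249 -0.1271  0.1117  0.0038]
 [ 0.6352  0.1185  0.0851  0.0061]
 [ 0.6529 -0.0572  0.0961  0.0115]]
(375.1207087486157, 225.08084163898116) [ 0.5055 -0.2748] [0.0383 0.0268] 27.2
(409.039072039072, 204.77533577533578) [ 0.5587 -0.3588] [0.0375 0.026 ] 11.2
(157.76355555555554, 318.76177777777775) [ 0.5614 -0.3576] [0.0393 0.0261] 9.6
(183.0560471976401, 281.3529990167158) [ 0.5116 -0.2727] [0.0448 0.0271] 23.9

(201.71741637831602, 211.19607843137254) [0.5182 0.1395] [0.0366 0.0226] 2.7
(176.32326621923934, 211.71588366890379) [0.5151 0.197 ] [0.0243 0.0364] 82.3
(174.9229098805646, 187.88056460369162) [0.5689 0.2031] [0.0387 0.0242] 8.7
(199.85585585585585, 183.96283783783784) [0.5798 0.1473] [0.0238 0.0376] 86.6
bottle [[ 0.767  -0.0643  0.13  ]]
jar [[ 0.7493 -0.2604  0.09  ]]
bangle [[0.362  0.2755 0.015 ]]
```

drive_tool(moves=[[[2.15,-2.88,0,0,0,-4.22,100],[2.15,-2.88,0,0,0,-4.22,100],[2.15,-2.88,0,0,0,-4.22,100],[2.15,-2.88,0,0,0,-4.22,100],[2.15,-2.88,0,0,0,-4.22,100],[2.15,-2.88,0,0,0,-4.22,100],[2.15,-2.88,0,0,0,-4.22,100],[2.15,-2.88,0,0,0,-4.22,100],[2.15,-2.88,0,0,0,-4.22,100],[2.15,-2.88,0,0,0,-4.22,100],[2.15,-2.88,0,0,0,-4.22,100],[2.15,-2.88,0,0,0,-4.22,100],[2.15,-2.88,0,0,0,-4.22,100],[2.15,-2.88,0,0,0,-4.22,100],[0,0,0,0,0,0,70],[0,0,0,0,0,0,70]]], squeeze=40)

```text
t: 1.9
tcp_pos: [0.5094, 0.0508, 0.231]
orientation: [-180.0, -0.0, 96.2]
force: [-0.2, -0.2, -0.1]
finger_gap: 0.0603
grip_force: 0.0
```

```bash
python3 - <<'E'
from h import *
f=wrist(); np.save("pics/w.npy",f["world_to_cam"]); cv2.imwrite("pics/w1.png",f["image"]); print(f["tool_from_camera"],robot.state()["qpos"])
c=lambda x,y,z: np.array([.563,.0225,0])+np.array([x*.994-y*.1097,x*.1097+y*.994,z])
print(proj(f,[c(-.0502,-.007,.1646),c(-.0502,.077,.1646),c(-.089,-.062,.135)]))
E
```

```text
[[-1.12813105e-03 -9.50612893e-01 -3.10376956e-01  7.94695094e-02]
 [ 9.99999105e-01 -1.29584530e-03  3.34165310e-04 -1.45978611e-03]
 [-7.19862372e-04 -3.10376301e-01  9.50613504e-01 -1.42569955e-01]
 [ 0.00000000e+00  0.00000000e+00  0.00000000e+00  1.00000000e+00]] [ 5.76344526e+00  1.36121510e+01 -1.91451461e-01  7.62229432e+01
  1.19481695e-02  8.94514003e+01]
[[277.64215913 286.50928761]
 [277.61947473 159.71432663]
 [228.17160549 329.03572683]]
```

View pics/w1.png

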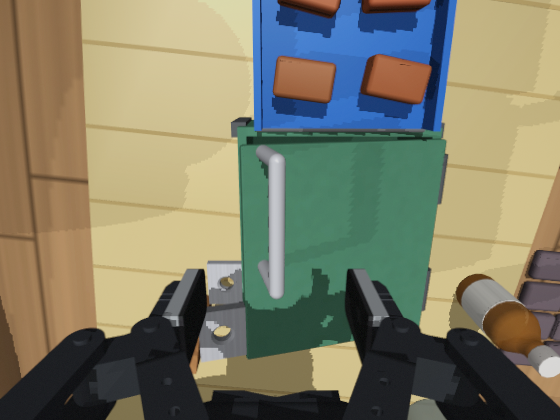

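drive_tool(moves=[[[0,0,-2.5,0,0,0,70],[0,0,-2.5,0,0,0,60],[0,0,-2,0,0,0,60],[0,0,-1.5,0,0,0,60],[0,0,0,0,0,0,0],[0,0,0,0,0,0,0],[0,0,0,0,0,0,0],[0,0,0,0,0,0,0],[0,0,0,0,0,0,0],[0,0,0,0,0,0,0],[0,0,0,0,0,0,0],[0,0,0,0,0,0,0]]], squeeze=40)

```text
t: 3.15
tcp_pos: [0.5093, 0.0517, 0.1465]
orientation: [180.0, -0.0, 96.3]
force: [-2.2, 5.5, 1.7]
finger_gap: 0.0086
grip_force: 39.0
```

```bash
cat > arc.py <<'E'
import numpy as np,sys
# radial arc: r(cm), a0,a1 deg, n, dir vector (world xy) in which horizontal DEcreasing goes
def arc(r,a0,a1,n,ux,uy):
    a=np.radians(np.linspace(a0,a1,n+1)); h=-r*np.diff(np.cos(a)); z=r*np.diff(np.sin(a))
    for i in range(n): print([round(h[i]*ux,2),round(h[i]*uy,2),round(z[i],2)],end=", ")
    print(h.sum(),z.sum())
E
python3 -c "
from arc import arc
arc(15.18,29.8,109.5,30,.994,.11)"
```

```text
[np.float64(0.36), np.float64(0.04), np.float64(0.6)], [np.float64(0.39), np.float64(0.04), np.float64(0.58)], [np.float64(0.42), np.float64(0.05), np.float64(0.57)], [np.float64(0.44), np.float64(0.05), np.float64(0.55)], [np.float64(0.47), np.float64(0.05), np.float64(0.53)], [np.float64(0.49), np.float64(0.05), np.float64(0.5)], [np.float64(0.51), np.float64(0.06), np.float64(0.48)], [np.float64(0.53), np.float64(0.06), np.float64(0.45)], [np.float64(0.55), np.float64(0.06), np.float64(0.43)], [np.float64(0.57), np.float64(0.06), np.float64(0.4)], [np.float64(0.59), np.float64(0.07), np.float64(0.38)], [np.float64(0.61), np.float64(0.07), np.float64(0.35)], [np.float64(0.62), np.float64(0.07), np.float64(0.32)], [np.float64(0.64), np.float64(0.07), np.float64(0.29)], [np.float64(0.65), np.float64(0.07), np.float64(0.26)], [np.float64(0.66), np.float64(0.07), np.float64(0.23)], [np.float64(0.67), np.float64(0.07), np.float64(0.2)], [np.float64(0.68), np.float64(0.08), np.float64(0.17)], [np.float64(0.69), np.float64(0.08), np.float64(0.13)], [np.float64(0.69), np.float64(0.08), np.float64(0.1)], [np.float64(0.7), np.float64(0.08), np.float64(0.07)], [np.float64(0.7), np.float64(0.08), np.float64(0.04)], [np.float64(0.7), np.float64(0.08), np.float64(0.01)], [np.float64(0.7), np.float64(0.08), np.float64(-0.03)], [np.float64(0.7), np.float64(0.08), np.float64(-0.06)], [np.float64(0.69), np.float64(0.08), np.float64(-0.09)], [np.float64(0.69), np.float64(0.08), np.float64(-0.12)], [np.float64(0.68), np.float64(0.08), np.float64(-0.16)], [np.float64(0.67), np.float64(0.07), np.float64(-0.19)], [np.float64(0.66), np.float64(0.07), np.float64(-0.22)], 18.239867705308978 6.765233106380976
```

drive_tool(moves=[[[0.36,0.04,0.6,0,0,0,0],[0.39,0.04,0.58,0,0,0,0],[0.42,0.05,0.57,0,0,0,0],[0.44,0.05,0.55,0,0,0,0],[0.47,0.05,0.53,0,0,0,0],[0.49,0.05,0.5,0,0,0,0],[0.51,0.06,0.48,0,0,0,0],[0.53,0.06,0.45,0,0,0,0],[0.55,0.06,0.43,0,0,0,0],[0.57,0.06,0.4,0,0,0,0],[0.59,0.07,0.38,0,0,0,0],[0.61,0.07,0.35,0,0,0,0],[0.62,0.07,0.32,0,0,0,0],[0.64,0.07,0.29,0,0,0,0],[0.65,0.07,0.26,0,0,0,0]]])

```text
t: 4.65
tcp_pos: [0.5873, 0.0601, 0.2137]
orientation: [-179.9, -0.0, 96.3]
force: [-7.2, 3.6, 2.9]
finger_gap: 0.0087
grip_force: 38.9
```

drive_tool(moves=[[[0.66,0.07,0.23,0,0,0,0],[0.67,0.07,0.2,0,0,0,0],[0.68,0.08,0.17,0,0,0,0],[0.69,0.08,0.13,0,0,0,0],[0.69,0.08,0.1,0,0,0,0],[0.7,0.08,0.07,0,0,0,0],[0.7,0.08,0.04,0,0,0,0],[0.7,0.08,0.01,0,0,0,0],[0.7,0.08,-0.03,0,0,0,0],[0.7,0.08,-0.06,0,0,0,0],[0.69,0.08,-0.09,0,0,0,0],[0.69,0.08,-0.12,0,0,0,0],[0.68,0.08,-0.16,0,0,0,0],[0,0,0,0,0,0,0]]])

```text
t: 6.05
tcp_pos: [0.6788, 0.07, 0.2182]
orientation: [179.9, 0.0, 96.3]
force: [2.5, -2.7, 4.4]
finger_gap: 0.0085
grip_force: 40.5
```

drive_tool(moves=[[[0.5,0.06,-0.14,0,0,0,0],[0.5,0.06,-0.15,0,0,0,0],[0.3,0.03,-0.1,0,0,0,0],[0.2,0.02,-0.07,0,0,0,0],[0,0,0,0,0,0,0],[0,0,0,0,0,0,0]]])

```text
t: 6.65
tcp_pos: [0.6879, 0.0711, 0.2149]
orientation: [-179.6, 0.0, 96.3]
force: [-50.2, -9.5, 33.8]
finger_gap: 0.0084
grip_force: 45.2
```

drive_tool(moves=[[[-0.4,-0.05,0.1,0,0,0,0],[-0.1,0,0.1,0,0,0,0],[0,0,0,0,0,0,30],[0,0,0,0,0,0,30],[0,0,0,0,0,0,30],[0,0,1,0,0,0,30],[0,0,2,0,0,0,30],[0,0,3,0,0,0,30],[0,0,3,0,0,0,30],[-4,-3,0,0,0,0,60],[-4,-4,0,0,0,0,60],[-2,-4,0,0,0,0,60]]])

```text
t: 7.85
tcp_pos: [0.6128, -0.0182, 0.3071]
orientation: [179.9, -0.0, 96.4]
force: [0.5, -1.4, 0.2]
finger_gap: 0.0516
grip_force: 0.0
```

```bash
python3 - <<'E'
from h import *
t=grab_frame("top"); s=grab_frame("scene")
cv2.imwrite("pics/ts.png",np.vstack([cv2.resize(t["image"],(400,300)),cv2.resize(s["image"],(400,300))]))
st=robot.state(); print(st["tcp_pos"],st["orientation"],st["force"])
def ch(f,zz,box):
    for c,a,m in blobs(hsv(f,(0,120,60),(14,255,255)),60):
        x,y=m["m10"]/m["m00"],m["m01"]/m["m00"]
        if box[0]<x<box[2] and box[1]<y<box[3]:
            P=plane(f,c.reshape(-1,2),zz); r=cv2.minAreaRect(P[:,:2].astype(np.float32)); print((x,y),np.round(r[0],4),np.round(r[1],4),round(r[2],1))
ch(t,.02,(300,100,490,300)); ch(s,.02,(100,250,220,360))
E
```

```text
[ 0.61169512 -0.02210963  0.30813019] [1.79960220e+02 5.30213504e-02 9.61110543e+01] [ 0.01844557  1.07225342 -0.16246282]
(375.1207087486157, 225.08084163898116) [ 0.5055 -0.2748] [0.0383 0.0268] 27.2
(409.2182061579652, 204.68808567603747) [ 0.5588 -0.3593] [0.0384 0.024 ] 11.0
(157.66666666666666, 318.6730769230769) [ 0.5609 -0.3577] [0.0383 0.0256] 9.6
(183.06611570247935, 281.70064279155184) [ 0.5116 -0.2728] [0.0452 0.028 ] 21.9
```

View pics/ts.png

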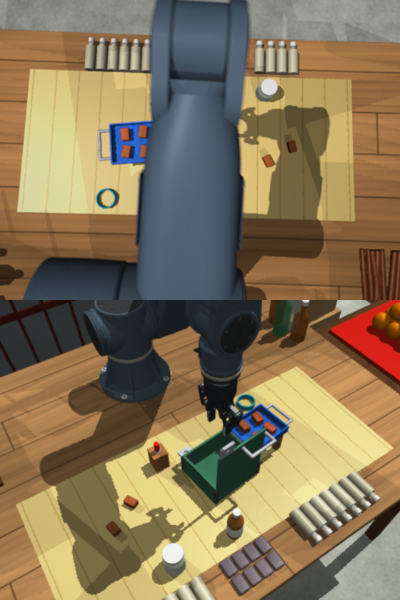

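drive_tool(moves=[[[-1.03,-2.52,0,0,0,2.07,70],[-1.03,-2.52,0,0,0,2.07,90],[-1.03,-2.52,0,0,0,2.07,90],[-1.03,-2.52,-2.2,0,0,2.07,90],[-1.03,-2.52,-2.2,0,0,2.07,90],[-1.03,-2.52,-2.2,0,0,2.07,90],[-1.03,-2.52,-2.2,0,0,2.07,90],[-1.03,-2.52,-2.2,0,0,2.07,90],[-1.03,-2.52,-2.2,0,0,2.07,90],[-1.03,-2.52,-2.2,0,0,2.07,90],[0,0,0,0,0,0,90],[0,0,0,0,0,0,90]]])

```text
t: 9.15
tcp_pos: [0.5106, -0.2706, 0.1529]
orientation: [-180.0, -0.0, 116.9]
force: [0.4, 0.2, 0.2]
finger_gap: 0.0768
grip_force: 0.0
```

```bash
cat >> h.py <<'E'
def strays(z=.024):
    f=wrist(); st=robot.state(); print(np.round(st["tcp_pos"],4),np.round(st["orientation"],1))
    for c,a,m in blobs(hsv(f,(0,120,50),(14,255,255)),300):
        P=plane(f,c.reshape(-1,2),z); r=cv2.minAreaRect(P[:,:2].astype(np.float32))
        print(a,np.round(c.reshape(-1,2).mean(0)),np.round(r[0],4),np.round(r[1],4),round(r[2],1))
    return f
E
python3 - <<'E'
from h import *
f=strays(); cv2.imwrite("pics/w2.png",f["image"])
E
```

```text
[ 0.5112 -0.2702  0.1536] [180.   0. 117.]
1024.5 [277. 307.] [ 0.5557 -0.3572] [0.041  0.0247] 10.5
1671.0 [269. 198.] [ 0.5037 -0.272 ] [0.0388 0.0294] 27.7
```

drive_tool(moves=[[[-0.6,-0.2,-3.5,0,0,0,90],[0,0,-3.5,0,0,0,90],[0,0,-3.5,0,0,0,90],[0,0,-3,0,0,0,90],[0,0,-1.3,0,0,0,90],[0,0,0,0,0,0,0],[0,0,0,0,0,0,0],[0,0,0,0,0,0,0],[0,0,0,0,0,0,0],[0,0,0,0,0,0,0],[0,0,0,0,0,0,0],[0,0,3,0,0,0,0],[0,0,4,0,0,0,0],[0,0,4,0,0,0,0],[0,0,4,0,0,0,0]]])

```text
t: 10.7
tcp_pos: [0.5048, -0.2726, 0.1584]
orientation: [179.9, 0.1, 117.0]
force: [0.2, 0.6, -0.5]
finger_gap: 0.0393
grip_force: 40.4
```

drive_tool(moves=[[[0.66,3.84,0,0,0,0,0],[0.66,3.84,0,0,0,0,0],[0.66,3.84,0,0,0,0,0],[0.66,3.84,0,0,0,0,0],[0.66,3.84,0,0,0,0,0],[0.66,3.84,0,0,0,0,0],[0.66,3.84,0,0,0,0,0],[0,0,-4,0,0,0,0],[0,0,-4,0,0,0,0],[0,0,-3.5,0,0,0,0],[0,0,0,0,0,0,70],[0,0,0,0,0,0,70],[0,0,0,0,0,0,70],[0,0,4,0,0,0,70],[0,0,4,0,0,0,70],[0,0,4,0,0,0,70]]])

```text
t: 12.3
tcp_pos: [0.5507, -0.0038, 0.1634]
orientation: [179.9, 0.0, 117.0]
force: [1.9, 0.5, 0.7]
finger_gap: 0.0595
grip_force: 0.0
```

drive_tool(moves=[[[0.06,-3.9,0,0,0,-1.83,90],[0.06,-3.9,0,0,0,-1.83,90],[0.06,-3.9,0,0,0,-1.83,90],[0.06,-3.9,0,0,0,-1.83,90],[0.06,-3.9,0,0,0,-1.83,90],[0.06,-3.9,0,0,0,-1.83,90],[0.06,-3.9,0,0,0,-1.83,90],[0.06,-3.9,0,0,0,-1.83,90],[0.06,-3.9,0,0,0,-1.83,90],[0,0,0,0,0,0,90],[0,0,0,0,0,0,90]]])

```text
t: 13.4
tcp_pos: [0.556, -0.3555, 0.1613]
orientation: [179.9, 0.0, 100.4]
force: [0.0, 1.1, 0.1]
finger_gap: 0.0765
grip_force: 0.0
```

```bash
python3 - <<'E'
from h import *
f=strays()
E
```

```text
[ 0.5562 -0.3546  0.1612] [179.9   0.  100.5]
1551.0 [278. 197.] [ 0.5571 -0.3554] [0.0389 0.0287] 10.4
```

drive_tool(moves=[[[0.1,0,-3.8,0,0,0,90],[0,0,-3.8,0,0,0,90],[0,0,-3.6,0,0,0,90],[0,0,-3,0,0,0,90],[0,0,-1.3,0,0,0,90],[0,0,0,0,0,0,0],[0,0,0,0,0,0,0],[0,0,0,0,0,0,0],[0,0,0,0,0,0,0],[0,0,0,0,0,0,0],[0,0,0,0,0,0,0],[0,0,4,0,0,0,0],[0,0,4,0,0,0,0],[0,0,4,0,0,0,0],[0,0,4,0,0,0,0]]])

```text
t: 14.95
tcp_pos: [0.5573, -0.3548, 0.1685]
orientation: [179.9, 0.1, 100.5]
force: [1.1, -0.9, -1.1]
finger_gap: 0.0391
grip_force: 40.5
```

drive_tool(moves=[[[-0.05,3.73,0,0,0,0,0],[-0.05,3.73,0,0,0,0,0],[-0.05,3.73,0,0,0,0,0],[-0.05,3.73,0,0,0,0,0],[-0.05,3.73,0,0,0,0,0],[-0.05,3.73,0,0,0,0,0],[-0.05,3.73,0,0,0,0,0],[-0.05,3.73,0,0,0,0,0],[-0.05,3.73,0,0,0,0,0],[0,0,-4,0,0,0,0],[0,0,-4,0,0,0,0],[0,0,-2.8,0,0,0,0],[0,0,0,0,0,0,70],[0,0,0,0,0,0,70],[0,0,0,0,0,0,70],[0,0,4,0,0,0,70],[0,0,4,0,0,0,70],[0,0,4,0,0,0,70]]])

```text
t: 16.75
tcp_pos: [0.553, -0.0191, 0.1807]
orientation: [179.9, 0.0, 100.5]
force: [0.4, 0.0, -0.2]
finger_gap: 0.0597
grip_force: 0.0
```

drive_tool(moves=[[[-0.17,2.8,0.5,0,0,-8.56,70],[-0.17,2.8,0.5,0,0,-8.56,70],[-0.17,2.8,0.5,0,0,-8.56,70],[-0.17,2.8,0.5,0,0,-8.56,70],[-0.17,2.8,0.5,0,0,-8.56,70],[-0.17,2.8,0.5,0,0,-8.56,70],[-0.17,2.8,0,0,0,-8.56,70],[-0.17,2.8,0,0,0,-8.56,70],[-0.17,2.8,0,0,0,-8.56,70],[-0.17,2.8,0,0,0,-8.56,70],[-0.17,2.8,0,0,0,-8.56,70],[0,0,0,0,0,0,70],[0,0,0,0,0,0,70]]])

```text
t: 18.05
tcp_pos: [0.566, 0.1913, 0.2088]
orientation: [-175.1, 0.1, 16.1]
force: [-0.4, 0.0, -0.2]
finger_gap: 0.0595
grip_force: 0.0
```

```bash
python3 - <<'E'
from h import *
f=wrist(); cv2.imwrite("pics/w3.png",f["image"])
st=robot.state(); print(st["tcp_pos"],st["orientation"],st["qpos"])
p=st["tcp_pos"].copy(); p[2]=.106; print(proj(f,[p,p+[.045*.994,.045*.11,0],[.5343,.289,.106]]))
E
```

```text
[0.56563731 0.19179137 0.20857893] [-1.75097806e+02  9.43728073e-02  1.61844970e+01] [ 16.14229109  24.24591718  11.23164041  77.08371596   4.90212332
 179.9576392 ]
[[286.99095582 209.06745946]
 [298.85807449 147.05015812]
 [150.15849544 209.68827674]]
```

View pics/w3.png

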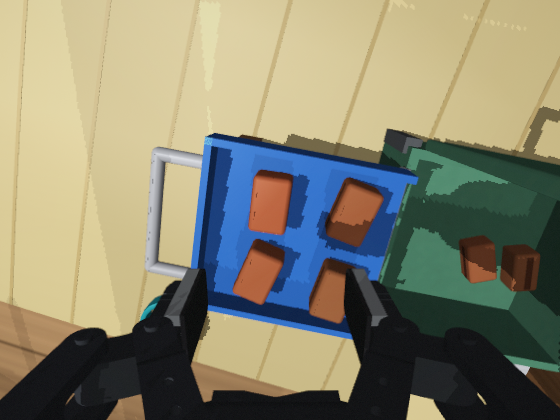

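drive_tool(moves=[[[0,0,0.5,0,0,8.5,70],[0,0,0.5,0,0,8.5,70],[0,0,0.5,0,0,8.5,70],[0,0,0.5,0,0,8.5,70],[0,0.5,0,0,0,8.5,70],[-0.2,0.5,0,0,0,8.5,70],[-0.2,0.5,0,0,0,8.5,70],[-0.2,0.5,0,0,0,8.5,70],[-0.2,0.5,0,0,0,8.5,70],[-0.2,0.5,0,0,0,8.5,70],[-0.2,0.6,0,0,0,8.5,70],[-0.2,0.6,0,0,0,8.5,70],[-0.2,0.6,0,0,0,8.5,70],[-0.2,0.6,0,0,0,8.5,70],[-0.2,0.6,0,0,0,8.5,70],[-0.2,0.6,0,0,0,8.5,70],[-0.2,0.6,0,0,0,8.5,70],[-0.2,0.6,0,0,0,8.5,70],[-0.2,0.8,0,0,0,8.5,70],[-0.2,0.8,0,0,0,8.5,70]]])

```text
t: 20.1
tcp_pos: [0.5348, 0.2869, 0.2281]
orientation: [-175.1, 0.3, -173.4]
force: [0.2, -0.7, -0.1]
finger_gap: 0.0598
grip_force: 0.0
```

```bash
python3 - <<'E'
from h import *
from scipy.spatial.transform import Rotation as R
f=wrist(); cv2.imwrite("pics/w4.png",f["image"])
st=robot.state(); print(st["tcp_pos"],st["orientation"],st["qpos"])
g=R.from_euler("xyz",[180,0,186.3],degrees=True)*R.from_euler("xyz",st["orientation"],degrees=True).inv()
print("turn",g.as_rotvec(degrees=True))
E
```

```text
[0.53439263 0.28801847 0.22820656] [-175.12781293    0.27511898 -172.77536585] [30.70100393 27.10689436 18.4204481  83.0063647  -4.57757642 23.55573776]
turn [ 4.80595761  0.84675253 -0.91237766]
```

View pics/w4.png

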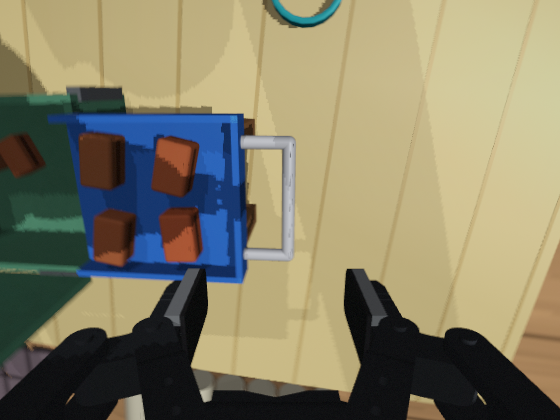

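```bash
python3 - <<'E'
from h import *
f=wrist(); P=plane(f,[(290,141),(288,255)],.106); print(P,P.mean(0),np.linalg.norm(P[1]-P[0]),np.degrees(np.arctan2(*(P[1]-P[0])[1::-1])))
# bystander refinement not needed; chest corners: tray hinge-side rim
E
```

```text
[[0.48682963 0.28215467 0.106     ]
 [0.57747319 0.29304339 0.106     ]] [0.53215141 0.28759903 0.106     ] 0.09129523457800365 6.849933010278494
```

drive_tool(moves=[[[-0.2,0,-2,4.8,0.85,-0.9,26],[0,0,-3,0,0,0,26],[0,0,-2,0,0,0,26],[0,0,0,0,0,0,26],[0,0,0,0,0,0,26],[0,0,0,0,0,0,26]]])

```text
t: 20.8
tcp_pos: [0.5339, 0.2863, 0.1588]
orientation: [-180.0, -0.1, -174.8]
force: [1.0, -0.4, 0.5]
finger_gap: 0.0223
grip_force: 0.0
```

```bash
python3 - <<'E'
from h import *
f=wrist(); 
st=robot.state(); print(st["tcp_pos"],st["orientation"],st["qpos"])
m=hsv(f,(0,0,90),(180,40,255)); m[:, :200]=0;m[:,400:]=0; m[270:]=0
print(proj(f,[(.532,.2876,.106)]))
for c,a,_ in blobs(m,200): print(a,cv2.minAreaRect(c),cv2.boundingRect(c), plane(f,[cv2.minAreaRect(c)[0]],.106))
cv2.imwrite("pics/w5.png",f["image"])
E
```

```text
[0.53390905 0.2862605  0.15864368] [-1.79989678e+02 -5.23012899e-02 -1.74758946e+02] [2.81927412e+01 2.60185500e+01 6.86761930e+00 7.09012553e+01
 1.08899554e-02 2.29516775e+01]
[[278.2445715  236.04815037]]
2753.0 ((245.0, 211.0), (116.0, 74.0), 90.0) (208, 153, 75, 117) [[0.51834    0.26718858 0.106     ]]
```

View pics/w5.png

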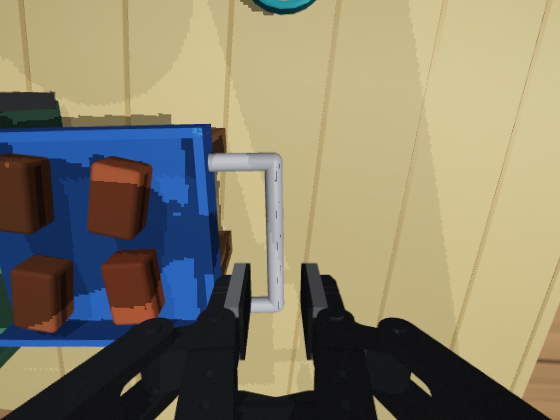

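drive_tool(moves=[[[0,0.1,-2.5,0,0,1,26],[0,0,-2.5,0,0,0,26],[0,0,-1.5,0,0,0,26],[0,0,-0.7,0,0,0,26],[0,0,0,0,0,0,0],[0,0,0,0,0,0,0],[0,0,0,0,0,0,0],[0,0,0,0,0,0,0],[0,0,0,0,0,0,0]]])

```text
t: 21.75
tcp_pos: [0.5333, 0.2855, 0.0859]
orientation: [-179.8, -0.2, -173.8]
force: [-3.0, -10.6, -2.3]
finger_gap: 0.0086
grip_force: 39.0
```

```bash
python3 -c "
from arc import arc
arc(17.54,3.9,71.5,36,.11,-.994)" | sed 's/np.float64//g;s/[()]//g'
```

```text
[0.01, -0.05, 0.57], [0.01, -0.07, 0.57], [0.01, -0.09, 0.57], [0.01, -0.1, 0.57], [0.01, -0.12, 0.56], [0.02, -0.14, 0.56], [0.02, -0.16, 0.55], [0.02, -0.18, 0.55], [0.02, -0.19, 0.54], [0.02, -0.21, 0.53], [0.03, -0.23, 0.53], [0.03, -0.25, 0.52], [0.03, -0.26, 0.51], [0.03, -0.28, 0.5], [0.03, -0.3, 0.49], [0.03, -0.31, 0.48], [0.04, -0.33, 0.47], [0.04, -0.34, 0.46], [0.04, -0.36, 0.45], [0.04, -0.37, 0.44], [0.04, -0.39, 0.42], [0.04, -0.4, 0.41], [0.05, -0.41, 0.4], [0.05, -0.42, 0.38], [0.05, -0.44, 0.37], [0.05, -0.45, 0.36], [0.05, -0.46, 0.34], [0.05, -0.47, 0.33], [0.05, -0.48, 0.31], [0.05, -0.49, 0.29], [0.06, -0.5, 0.28], [0.06, -0.51, 0.26], [0.06, -0.52, 0.24], [0.06, -0.53, 0.23], [0.06, -0.53, 0.21], [0.06, -0.54, 0.19], 11.933858577431202 15.440608714048281
```

drive_tool(moves=[[[0.01,-0.05,0.57,0,0,0,0],[0.01,-0.07,0.57,0,0,0,0],[0.01,-0.09,0.57,0,0,0,0],[0.01,-0.1,0.57,0,0,0,0],[0.01,-0.12,0.56,0,0,0,0],[0.02,-0.14,0.56,0,0,0,0],[0.02,-0.16,0.55,0,0,0,0],[0.02,-0.18,0.55,0,0,0,0],[0.02,-0.19,0.54,0,0,0,0],[0.02,-0.21,0.53,0,0,0,0],[0.03,-0.23,0.53,0,0,0,0],[0.03,-0.25,0.52,0,0,0,0],[0.03,-0.26,0.51,0,0,0,0],[0.03,-0.28,0.5,0,0,0,0],[0.03,-0.3,0.49,0,0,0,0],[0.03,-0.31,0.48,0,0,0,0],[0.04,-0.33,0.47,0,0,0,0],[0.04,-0.34,0.46,0,0,0,0]]])

```text
t: 23.55
tcp_pos: [0.5372, 0.2487, 0.1806]
orientation: [-179.8, -0.2, -173.8]
force: [1.0, -13.1, -15.5]
finger_gap: 0.0083
grip_force: 39.1
```

drive_tool(moves=[[[0.04,-0.36,0.45,0,0,0,0],[0.04,-0.37,0.44,0,0,0,0],[0.04,-0.39,0.42,0,0,0,0],[0.04,-0.4,0.41,0,0,0,0],[0.05,-0.41,0.4,0,0,0,0],[0.05,-0.42,0.38,0,0,0,0],[0.05,-0.44,0.37,0,0,0,0],[0.05,-0.45,0.36,0,0,0,0],[0.05,-0.46,0.34,0,0,0,0],[0.05,-0.47,0.33,0,0,0,0],[0.05,-0.48,0.31,0,0,0,0],[0.05,-0.49,0.29,0,0,0,0],[0,0,0,0,0,0,0],[0,0,0,0,0,0,0]]])

```text
t: 24.95
tcp_pos: [0.5427, 0.1989, 0.226]
orientation: [-179.9, -0.2, -173.7]
force: [-3.9, -4.2, -7.7]
finger_gap: 0.0083
grip_force: 39.2
```

drive_tool(moves=[[[0.06,-0.5,0.28,0,0,0,0],[0.06,-0.51,0.26,0,0,0,0],[0.06,-0.52,0.24,0,0,0,0],[0.06,-0.53,0.23,0,0,0,0],[0,0,0,0,0,0,0],[0,0,0,0,0,0,0],[0,0,0,0,0,0,0],[0,0,0,0,0,0,0],[0,0,0,0,0,0,0]]])

```text
t: 25.85
tcp_pos: [0.545, 0.1787, 0.2365]
orientation: [-180.0, -0.2, -173.7]
force: [-9.1, -1.2, -0.4]
finger_gap: 0.0085
grip_force: 39.4
```

```bash
python3 - <<'E'
from h import *
f=wrist(); s=grab_frame("scene")
cv2.imwrite("pics/w6.png",np.hstack([cv2.resize(f["image"],(400,300)),cv2.resize(s["image"][120:280,180:400],(400,300))]))
E
```

```text
(no output)
```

View pics/w6.png

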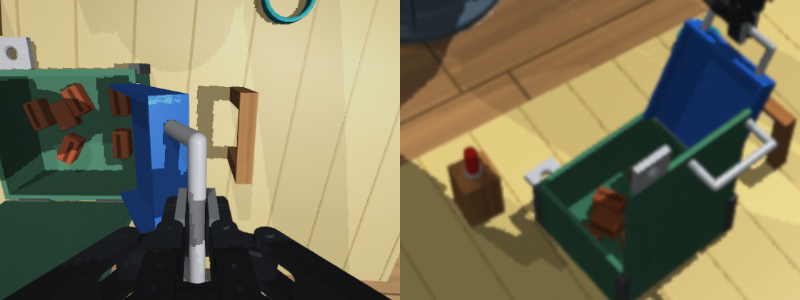

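```bash
python3 -c "
from arc import arc
arc(17.54,64,3.9,26,.11,-.994)" | sed 's/np.float64//g;s/[()]//g'
```

```text
[-0.07, 0.63, -0.32], [-0.07, 0.61, -0.35], [-0.07, 0.6, -0.37], [-0.06, 0.58, -0.4], [-0.06, 0.57, -0.42], [-0.06, 0.55, -0.44], [-0.06, 0.53, -0.46], [-0.06, 0.51, -0.49], [-0.05, 0.49, -0.51], [-0.05, 0.47, -0.53], [-0.05, 0.45, -0.54], [-0.05, 0.43, -0.56], [-0.04, 0.4, -0.58], [-0.04, 0.38, -0.59], [-0.04, 0.36, -0.61], [-0.04, 0.33, -0.62], [-0.03, 0.31, -0.64], [-0.03, 0.28, -0.65], [-0.03, 0.25, -0.66], [-0.03, 0.23, -0.67], [-0.02, 0.2, -0.68], [-0.02, 0.17, -0.69], [-0.02, 0.15, -0.69], [-0.01, 0.12, -0.7], [-0.01, 0.09, -0.7], [-0.01, 0.06, -0.7], -9.810352336096097 -14.571859373818935
```

drive_tool(moves=[[[-0.05,0.42,-0.2,0,0,0,0],[-0.05,0.42,-0.2,0,0,0,0],[-0.07,0.63,-0.32,0,0,0,0],[-0.07,0.61,-0.35,0,0,0,0],[-0.07,0.6,-0.37,0,0,0,0],[-0.06,0.58,-0.4,0,0,0,0],[-0.06,0.57,-0.42,0,0,0,0],[-0.06,0.55,-0.44,0,0,0,0],[-0.06,0.53,-0.46,0,0,0,0],[-0.06,0.51,-0.49,0,0,0,0],[-0.05,0.49,-0.51,0,0,0,0],[-0.05,0.47,-0.53,0,0,0,0],[-0.05,0.45,-0.54,0,0,0,0],[-0.05,0.43,-0.56,0,0,0,0],[-0.04,0.4,-0.58,0,0,0,0]]])

```text
t: 27.45
tcp_pos: [0.5371, 0.2556, 0.1724]
orientation: [-180.0, -0.1, -173.7]
force: [-4.6, 0.8, 1.9]
finger_gap: 0.0086
grip_force: 40.6
```

drive_tool(moves=[[[-0.04,0.38,-0.59,0,0,0,0],[-0.04,0.36,-0.61,0,0,0,0],[-0.04,0.33,-0.62,0,0,0,0],[-0.03,0.31,-0.64,0,0,0,0],[-0.03,0.28,-0.65,0,0,0,0],[-0.03,0.25,-0.66,0,0,0,0],[-0.03,0.23,-0.67,0,0,0,0],[-0.02,0.2,-0.68,0,0,0,0],[-0.02,0.17,-0.69,0,0,0,0],[-0.02,0.15,-0.69,0,0,0,0],[-0.01,0.12,-0.7,0,0,0,0],[-0.01,0.09,-0.7,0,0,0,0],[-0.01,0.06,-0.6,0,0,0,0],[0,0,0,0,0,0,0],[0,0,0,0,0,0,0]]])

```text
t: 28.95
tcp_pos: [0.5338, 0.2852, 0.0865]
orientation: [-180.0, -0.1, -173.7]
force: [-0.4, 6.9, -0.0]
finger_gap: 0.0081
grip_force: 42.7
```

drive_tool(moves=[[[0,0,-0.05,0,0,0,26],[0,0,0,0,0,0,26],[0,0,0,0,0,0,26],[0,0,2,0,0,0,26],[0,0,4,0,0,0,26],[0,0,5,0,0,0,26],[0,0,5,0,0,0,26],[0.5,-3,2,0,0,-8,26],[0.5,-3,0,0,0,-8,26],[0.5,-3,0,0,0,-8,26],[0.5,-3,0,0,0,-8,26],[0,0,0,0,0,-8,26],[0,0,0,0,0,-8,26],[0,0,0,0,0,-8,26],[0,0,0,0,0,-8,26],[0,0,0,0,0,-8,26],[0,0,0,0,0,-8,26]]])

```text
t: 30.65
tcp_pos: [0.5536, 0.1644, 0.2663]
orientation: [-179.9, -0.1, 105.9]
force: [-0.8, -0.2, -0.3]
finger_gap: 0.0223
grip_force: 0.0
```

```bash
python3 - <<'E'
from h import *
f=wrist(); s=grab_frame("scene"); t=grab_frame("top")
im=lambda a:cv2.resize(a,(400,300))
cv2.imwrite("pics/w7.png",np.vstack([np.hstack([im(f["image"]),im(s["image"][120:330,130:410])]),np.hstack([im(t["image"]),im(s["image"])])]))
st=robot.state(); print(st["tcp_pos"],st["orientation"])
E
```

```text
[0.55361168 0.16443389 0.26632591] [-1.79948067e+02 -1.47734708e-01  1.06444660e+02]
```

View pics/w7.png

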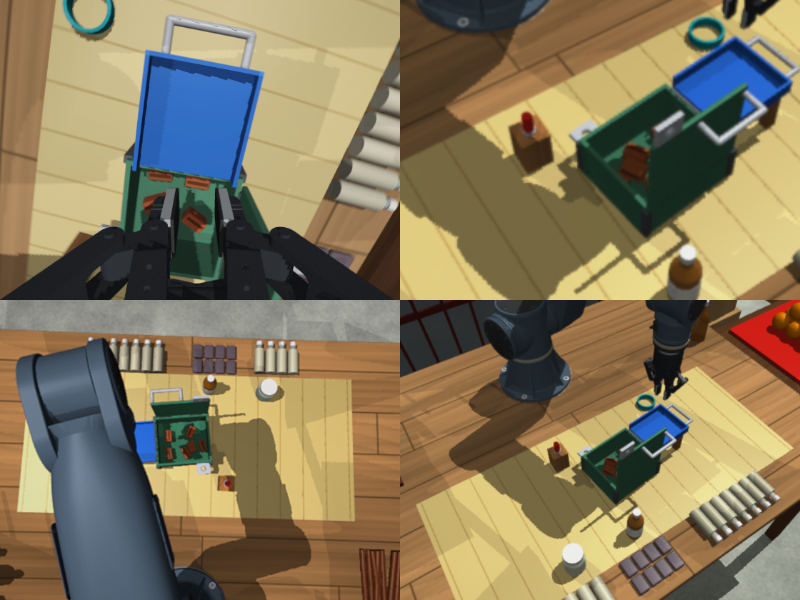

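drive_tool(moves=[[[0,0,2.5,0,0,-5,28],[0,0,2,0,0,-5.1,28],[2.22,-1.55,0,0,0,0,28],[2.22,-1.55,0,0,0,0,28],[2.22,-1.55,0,0,0,0,28],[2.22,-1.55,0,0,0,0,28],[2.22,-1.55,0,0,0,0,28],[2.22,-1.55,0,0,0,0,28],[0,0,0,0,0,0,28],[0,0,0,0,0,0,28]]])

```text
t: 31.8
tcp_pos: [0.6872, 0.0713, 0.3104]
orientation: [-179.9, -0.2, 96.3]
force: [-0.5, 0.4, 1.0]
finger_gap: 0.0244
grip_force: 0.0
```

```bash
python3 - <<'E'
from h import *
f=wrist(); st=robot.state(); print(st["tcp_pos"],st["orientation"])
cv2.imwrite("pics/w8.png",f["image"]); print(proj(f,[(.688,.0711,.234),(.688-.0046,.0711+.0417,.234),(.688+.0046,.0711-.0417,.234)]))
E
```

```text
[0.68666008 0.07173912 0.31106372] [-1.79925693e+02 -1.63943884e-01  9.63282373e+01]
[[278.88539565 223.55441151]
 [279.06164944 159.29773082]
 [278.72162965 281.01081333]]
```

View pics/w8.png

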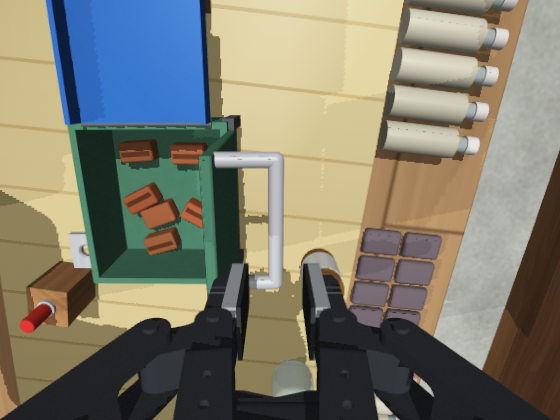

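drive_tool(moves=[[[0,0,-3,0,0,0,28],[0,0,-3,0,0,0,28],[0,0,-2.5,0,0,0,28],[0,0,-1,0,0,0,28],[0,0,0,0,0,0,0],[0,0,0,0,0,0,0],[0,0,0,0,0,0,0],[0,0,0,0,0,0,0],[0,0,0,0,0,0,0]]])

```text
t: 32.75
tcp_pos: [0.6854, 0.0722, 0.2161]
orientation: [-179.8, -0.2, 96.3]
force: [-8.7, 2.3, -13.3]
finger_gap: 0.0082
grip_force: 39.3
```

```bash
python3 -c "
from arc import arc
arc(15.18,108.5,17.2,36,.994,.11)" | sed 's/np.float64//g;s/[()]//g'
```

```text
[-0.64, -0.07, 0.2], [-0.65, -0.07, 0.17], [-0.65, -0.07, 0.14], [-0.66, -0.07, 0.11], [-0.66, -0.07, 0.08], [-0.67, -0.07, 0.05], [-0.67, -0.07, 0.02], [-0.67, -0.07, -0.01], [-0.67, -0.07, -0.04], [-0.66, -0.07, -0.07], [-0.66, -0.07, -0.1], [-0.66, -0.07, -0.12], [-0.65, -0.07, -0.15], [-0.64, -0.07, -0.18], [-0.63, -0.07, -0.21], [-0.62, -0.07, -0.24], [-0.61, -0.07, -0.27], [-0.6, -0.07, -0.29], [-0.59, -0.06, -0.32], [-0.57, -0.06, -0.35], [-0.56, -0.06, -0.37], [-0.54, -0.06, -0.4], [-0.52, -0.06, -0.42], [-0.5, -0.06, -0.44], [-0.48, -0.05, -0.46], [-0.46, -0.05, -0.48], [-0.44, -0.05, -0.5], [-0.42, -0.05, -0.52], [-0.39, -0.04, -0.54], [-0.37, -0.04, -0.56], [-0.35, -0.04, -0.58], [-0.32, -0.04, -0.59], [-0.29, -0.03, -0.6], [-0.27, -0.03, -0.62], [-0.24, -0.03, -0.63], [-0.21, -0.02, -0.64], -19.317810221246475 -9.906704886361478
```

drive_tool(moves=[[[-0.5,-0.06,0.15,0,0,0,0],[-0.65,-0.07,0.17,0,0,0,0],[-0.65,-0.07,0.14,0,0,0,0],[-0.66,-0.07,0.11,0,0,0,0],[-0.66,-0.07,0.08,0,0,0,0],[-0.67,-0.07,0.05,0,0,0,0],[-0.67,-0.07,0.02,0,0,0,0],[-0.67,-0.07,-0.01,0,0,0,0],[-0.67,-0.07,-0.04,0,0,0,0],[-0.66,-0.07,-0.07,0,0,0,0],[-0.66,-0.07,-0.1,0,0,0,0],[-0.66,-0.07,-0.12,0,0,0,0],[-0.65,-0.07,-0.15,0,0,0,0],[-0.64,-0.07,-0.18,0,0,0,0],[-0.63,-0.07,-0.21,0,0,0,0],[-0.62,-0.07,-0.24,0,0,0,0],[-0.61,-0.07,-0.27,0,0,0,0],[-0.6,-0.07,-0.29,0,0,0,0]]])

```text
t: 34.55
tcp_pos: [0.5723, 0.0597, 0.2095]
orientation: [179.7, -0.2, 96.2]
force: [-2.1, 4.6, 9.5]
finger_gap: 0.0083
grip_force: 41.6
```

drive_tool(moves=[[[-0.59,-0.06,-0.32,0,0,0,0],[-0.57,-0.06,-0.35,0,0,0,0],[-0.56,-0.06,-0.37,0,0,0,0],[-0.54,-0.06,-0.4,0,0,0,0],[-0.52,-0.06,-0.42,0,0,0,0],[-0.5,-0.06,-0.44,0,0,0,0],[-0.48,-0.05,-0.46,0,0,0,0],[-0.46,-0.05,-0.48,0,0,0,0],[-0.44,-0.05,-0.5,0,0,0,0],[-0.42,-0.05,-0.52,0,0,0,0],[-0.39,-0.04,-0.54,0,0,0,0],[-0.37,-0.04,-0.56,0,0,0,0],[-0.35,-0.04,-0.58,0,0,0,0],[-0.32,-0.04,-0.59,0,0,0,0],[-0.29,-0.03,-0.6,0,0,0,0],[0,0,0,0,0,0,0]]])

```text
t: 36.15
tcp_pos: [0.5027, 0.0522, 0.1363]
orientation: [-180.0, -0.2, 96.2]
force: [-6.7, 6.6, -0.2]
finger_gap: 0.0084
grip_force: 43.6
```

drive_tool(moves=[[[-0.25,-0.03,-0.5,0,0,0,0],[-0.22,-0.02,-0.52,0,0,0,0],[-0.18,-0.02,-0.52,0,0,0,0],[-0.15,-0.02,-0.5,0,0,0,0],[0,0,-0.1,0,0,0,0],[0,0,-0.1,0,0,0,0],[0,0,-0.1,0,0,0,0],[0,0,0,0,0,0,0],[0,0,0,0,0,0,0]]])

```text
t: 37.05
tcp_pos: [0.4943, 0.0512, 0.1138]
orientation: [-180.0, -0.2, 96.2]
force: [-16.9, 5.9, 17.2]
finger_gap: 0.008
grip_force: 46.2
```

drive_tool(moves=[[[0,0,-0.15,0,0,0,0],[0,0,-0.15,0,0,0,0],[0,0,0,0,0,0,0],[0,0,0,0,0,0,0]]])

```text
t: 37.45
tcp_pos: [0.4944, 0.0513, 0.113]
orientation: [179.9, -0.2, 96.2]
force: [-34.4, 4.2, 60.2]
finger_gap: 0.0086
grip_force: 50.9
```

drive_tool(moves=[[[0,0,0.3,0,0,0,0],[0,0,0,0,0,0,60],[0,0,0,0,0,0,60],[0,0,0,0,0,0,60],[0,0,3,0,0,0,60],[0,0,4,0,0,0,60],[0,0,4,0,0,0,60],[-1,-3,0,0,0,0,60],[-1,-4,0,0,0,0,60],[-1,-4,0,0,0,0,60],[-1.5,-4,0,0,0,0,60],[0,0,0,0,0,0,60],[0,0,0,0,0,0,60]]])

```text
t: 38.75
tcp_pos: [0.4504, -0.1001, 0.2224]
orientation: [-180.0, -0.1, 96.1]
force: [0.6, 0.2, -0.4]
finger_gap: 0.0513
grip_force: 0.0
```

```bash
python3 - <<'E'
from h import *
f=wrist(); st=robot.state(); print(st["tcp_pos"],st["orientation"])
cv2.imwrite("pics/w9.png",f["image"])
c=lambda x,y,z: np.array([.5625,.0238,0])+np.array([x*.9937-y*.112,x*.112+y*.9937,z])
print(c(-.098,-.062,.098),proj(f,[c(-.098,-.062,.098),c(-.098,-.062,.064),(.425,-.127,.114)]))
for c0,a,m in blobs(hsv(f,(0,180,80),(5,255,255)),100): print("red",a,m["m10"]/m["m00"],m["m01"]/m["m00"],cv2.boundingRect(c0))
E
```

```text
[ 0.45066716 -0.09936316  0.22229143] [-1.79974844e+02 -1.54211944e-01  9.61464051e+01]
[ 0.4720614 -0.0487854  0.098    ] [[313.76358885 138.56144308]
 [309.54248952 133.84267704]
 [240.0405755  238.68846679]]
red 585.5 238.63421576999713 231.94420723028747 (227, 215, 24, 34)
```

View pics/w9.png

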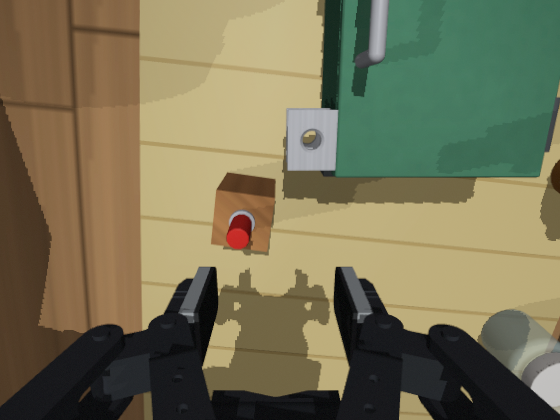

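```bash
python3 - <<'E'
from h import *
f=dict(wrist()); im=f["image"]
g=im[100:180,280:342].astype(int); 
hs=cv2.cvtColor(im,cv2.COLOR_BGR2HSV); v=hs[...,2]; sgray=hs[...,1]
print(np.array2string(v[124:154,296:328:1],max_line_width=250))
# hole: not lug top tone
lug=v[115,300]; m=((sgray<50)&(np.abs(v.astype(int)-int(np.median(v[112:120,292:330])))<15)).astype(np.uint8)*255
m[:100]=0;m[180:]=0;m[:,:280]=0;m[:,345:]=0
cs,h=cv2.findContours(m,cv2.RETR_CCOMP,cv2.CHAIN_APPROX_NONE)
for c,hh in zip(cs,h[0]):
    if cv2.contourArea(c)>60: print("contour",hh[3],cv2.contourArea(c),cv2.boundingRect(c),cv2.minAreaRect(c))
    if hh[3]>=0 and cv2.contourArea(c)>60:
        e=cv2.fitEllipse(c); print(e,plane(f,[e[0]],.098))
print("pin top",plane(f,[(238,238)],.114),"collar",plane(f,[(242,220)],.078))
r=[c for c,a,_ in blobs(hsv(f,(0,180,80),(5,255,255)),100)][0]
print("redhull", r.reshape(-1,2)[:,1].max(), [tuple(p) for p in r.reshape(-1,2)[::6]])
E
```

```text
[[183 183 180 179 179 182 182 181 180 181 182 184 184 184 183 184 185 181 178 179 180 181 179 178 178 179 181 183 185 184 180 179]
 [183 182 181 179 179 182 183 180 180 180 182 185 185 183 183 184 185 181 178 179 180 181 179 178 178 178 180 183 185 183 180 179]
 [183 182 180 179 178 182 183 181 179 180 182 184 184 183 183 184 185 181 179 179 181 181 179 178 178 179 180 183 185 183 180 180]
 [182 182 180 178 178 181 182 181 180 180 181 184 184 184 183 185 185 182 178 179 181 180 178 179 178 178 181 183 185 183 181 179]
 [182 183 180 179 178 182 182 181 179 179 182 185 184 183 183 184 185 181 178 179 181 181 179 178 178 178 180 183 185 183 180 180]
 [182 183 181 179 179 183 182 181 180 180 181 183 178 176 175 176 177 173 172 173 179 181 178 178 178 178 181 183 184 183 181 179]
 [182 182 180 178 179 183 182 180 178 178 175 169 143 130 126 116 116 116 127 139 164 175 177 178 178 177 181 184 184 183 180 179]
 [182 182 181 178 178 182 182 181 175 164 137 112 113 118 123 123 117 101 103 119 125 143 163 175 178 178 181 184 184 182 180 179]
 [183 182 180 178 179 181 181 172 149 112 111 125 14
[... 3044 characters left out ...]
688720703), (22.649436950683594, 25.851852416992188), 58.39790344238281) [[ 0.47028108 -0.04955238  0.098     ]]
pin top [[ 0.42371645 -0.12582744  0.114     ]] collar [[ 0.42342986 -0.12408648  0.078     ]]
redhull 249 [(np.int32(237), np.int32(216)), (np.int32(232), np.int32(221)), (np.int32(229), np.int32(227)), (np.int32(227), np.int32(233)), (np.int32(226), np.int32(239)), (np.int32(228), np.int32(245)), (np.int32(234), np.int32(249)), (np.int32(240), np.int32(249)), (np.int32(245), np.int32(246)), (np.int32(248), np.int32(240)), (np.int32(246), np.int32(234)), (np.int32(248), np.int32(228)), (np.int32(249), np.int32(222)), (np.int32(245), np.int32(217)), (np.int32(239), np.int32(216))]
```

drive_tool(moves=[[[-1.35,-1.3,-2,0,0,0,55],[-1.35,-1.3,-2,0,0,0,55],[0,0,-3,0,0,0,55],[0,0,-3,0,0,0,55],[0,0,-2.5,0,0,0,55],[0,0,-1.5,0,0,0,55],[0,0,0,0,0,0,0],[0,0,0,0,0,0,0],[0,0,0,0,0,0,0],[0,0,0,0,0,0,0],[0,0,0,0,0,0,0],[0,0,0,0,0,0,0]]], squeeze=60)

```text
t: 40.05
tcp_pos: [0.424, -0.1254, 0.0828]
orientation: [180.0, -0.1, 96.2]
force: [-0.1, 1.1, 7.4]
finger_gap: 0.0164
grip_force: 58.8
```

drive_tool(moves=[[[0,0,1,0,0,0,0],[0,0,2.5,0,0,0,0],[0,0,3,0,0,0,0],[0,0,3,0,0,0,0],[0,0,2,0,0,0,0],[0.9,1.5,0,0,0,0,0],[0.9,1.5,0,0,0,0,0],[0.9,1.5,0,0,0,0,0],[0.9,1.5,0,0,0,0,0],[1,1.6,0,0,0,0,0],[0,0,0,0,0,0,0],[0,0,0,0,0,0,0],[0,0,0,0,0,0,0]]])

```text
t: 41.35
tcp_pos: [0.4692, -0.0498, 0.1975]
orientation: [-179.9, -0.1, 96.2]
force: [0.3, 0.1, -0.2]
finger_gap: 0.0165
grip_force: 58.6
```

```bash
python3 - <<'E'
from h import *
f=wrist(); st=robot.state(); p=st["tcp_pos"]; print(p,st["orientation"],st["finger_gap"])
tip=p+[0,0,-.0788]; print("tip z",tip[2])
a=proj(f,[tip,[.4703,-.0495,.098],[.472,-.049,.098],p]); print(a)
x,y=a[0].astype(int); y0=max(0,min(y-75,270)); x0=x-100
cr=cv2.resize(f["image"][y0:y0+150,x0:x0+200],None,fx=4,fy=4,interpolation=cv2.INTER_CUBIC); print(x0,y0)
cv2.imwrite("pics/w10.png",cr)
E
```

```text
[ 0.46916636 -0.04980646  0.19741211] [-1.79949304e+02 -1.52043373e-01  9.61522793e+01] 0.01642197638647578
tip z 0.11861210794479267
[[277.5381738  221.87488591]
 [279.0057882  211.87644211]
 [281.46071838 211.45325179]
 [278.53368872 281.0799094 ]]
177 146
```

View pics/w10.png

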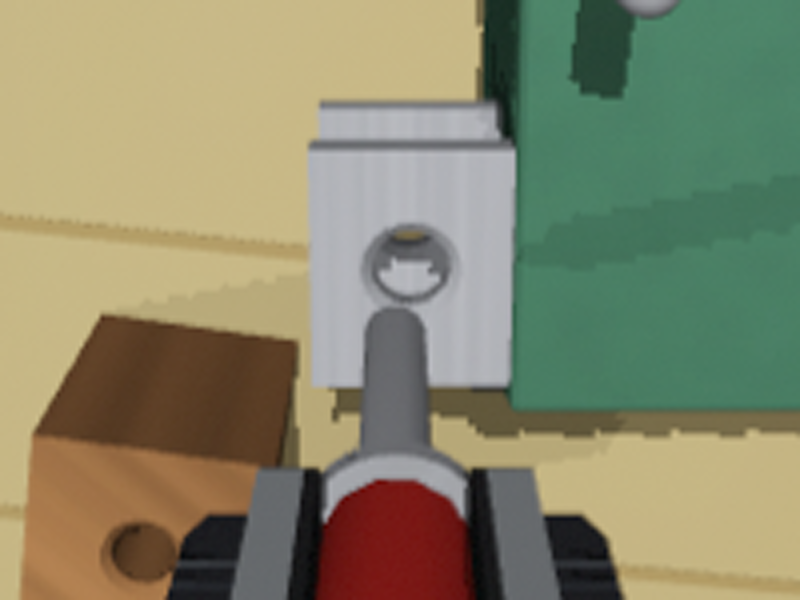

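drive_tool(moves=[[[0.2,0,-0.7,0,0,0,0],[0,0,-0.7,0,0,0,0],[0,0,0,0,0,0,0],[0,0,0,0,0,0,0],[0,0,0,0,0,0,0]]])

```text
t: 41.9
tcp_pos: [0.4715, -0.0493, 0.1832]
orientation: [-179.9, -0.2, 96.2]
force: [-0.3, -1.4, -0.7]
finger_gap: 0.0165
grip_force: 58.6
```

```bash
python3 - <<'E'
from h import *
f=wrist(); st=robot.state(); p=st["tcp_pos"]; print(p,st["force"])
tip=p+[0,0,-.0788]; print("tip z",tip[2])
a=proj(f,[tip,tip+[-.0003,.003,0],[.4703,-.0495,.098],p]); print(a)
x,y=np.round(a[0]).astype(int)
v=cv2.cvtColor(f["image"],cv2.COLOR_BGR2GRAY); cv2.imwrite("pics/g.png",f["image"])
r0,c0=y-32,x-26
for r in range(r0,r0+56): print(r," ".join("%3d"%q for q in v[r,c0:c0+52]))
print("cols",c0)
E
```

```text
[ 0.47157177 -0.04933517  0.18333802] [-0.15805382  0.34440359 -0.75608985]
tip z 0.10453802310730699
[[277.69897992 221.91898856]
 [277.74127958 217.57129347]
 [275.73567804 218.6926926 ]
 [278.76864281 281.16423595]]
190 181 180 180 180 181 180 181 182 180 179 178 178 182 183 181 180 180 181 182 185 184 184 181 183 185 182 178 178 180 181 180 178 178 177 178 180 182 185 184 182 180 180 179 178 181 181 181 181 181 180 180 171
191 181 181 180 179 181 181 181 181 180 180 179 179 182 183 181 181 179 181 183 185 185 183 182 183 186 183 178 178 180 181 180 179 178 178 179 180 182 185 184 181 180 179 179 179 181 181 181 181 180 180 179 170
192 181 181 180 180 180 181 180 182 180 180 178 179 182 183 181 180 179 181 182 185 184 183 182 182 185 182 179 178 179 181 180 179 178 179 178 180 182 185 184 182 179 180 179 178 181 181 181 181 181 181 179 170
193 181 180 180 180 181 181 181 182 181 179 179 179 182 183 181 180 179 181 182 185 184 183 182 183 185 183 178 178 179 180 180 178 178 178 179 180 182 185 184 181 180 179 179 178 181 181 181 181 180 180 179 170
194 181 181 180 179 181 180 181 1
[... 10299 characters left out ...]
181 179 176 177 179 181 180 179 179 178 178 175 158  89
243 180 181 180 177 178 180 181 182 181 180 178 177 177 179 174 131  94 101 104 104 104 106 105 105 106 104 104 100  96  90  85  93 152 177 177 180 182 184 181 178 176 177 179 180 180 180 179 179 179 173 138  90
244 180 181 180 177 179 180 182 181 181 180 178 176 177 179 174 131  94 101 105 106 106 106 106 105 105 104 104 100  96  90  86  87 138 177 177 180 182 184 181 178 177 177 178 181 181 179 179 178 179 173 139  91
245 180 181 179 177 178 181 181 182 181 180 178 176 177 179 173 131  95 102 104 105 106 106 106 105 106 104 104 101  96  91  85  88 139 177 176 180 182 183 180 178 176 177 178 180 181 180 179 178 179 173 139  92
cols 252
```

drive_tool(moves=[[[0.05,0.15,0,0,0,0,0],[0,0,-0.3,0,0,0,0],[0,0,-0.3,0,0,0,0],[0,0,-0.2,0,0,0,0],[0,0,-0.2,0,0,0,0],[0,0,0,0,0,0,0],[0,0,0,0,0,0,0]]])

```text
t: 42.65
tcp_pos: [0.472, -0.0478, 0.1732]
orientation: [-179.9, -0.2, 96.2]
force: [-0.4, -0.2, -0.9]
finger_gap: 0.0163
grip_force: 58.6
```

drive_tool(moves=[[[0,0,-0.3,0,0,0,0],[0,0,-0.3,0,0,0,0],[0,0,-0.4,0,0,0,0],[0,0,0,0,0,0,0],[0,0,0,0,0,0,0]]])

```text
t: 43.15
tcp_pos: [0.4719, -0.0478, 0.1631]
orientation: [-179.9, -0.2, 96.2]
force: [0.2, 0.4, -2.1]
finger_gap: 0.0163
grip_force: 58.6
```

Free in the upper hole; go on through the lower one.

drive_tool(moves=[[[0,0,-0.5,0,0,0,0],[0,0,-0.5,0,0,0,0],[0,0,-0.5,0,0,0,0],[0,0,-0.4,0,0,0,0],[0,0,-0.4,0,0,0,0],[0,0,-0.4,0,0,0,0],[0,0,0,0,0,0,0],[0,0,0,0,0,0,0]]])

```text
t: 43.95
tcp_pos: [0.472, -0.0478, 0.1362]
orientation: [-179.9, -0.2, 96.2]
force: [1.1, 0.0, -0.6]
finger_gap: 0.0165
grip_force: 58.6
```

drive_tool(moves=[[[0,0,-0.5,0,0,0,0],[0,0,-0.5,0,0,0,0],[0,0,-0.5,0,0,0,0],[0,0,-0.5,0,0,0,0],[0,0,-0.4,0,0,0,0],[0,0,-0.3,0,0,0,0],[0,0,-0.2,0,0,0,0],[0,0,-0.1,0,0,0,0],[0,0,0,0,0,0,0],[0,0,0,0,0,0,0]]])

```text
t: 44.95
tcp_pos: [0.472, -0.0478, 0.1067]
orientation: [-180.0, -0.2, 96.2]
force: [-5.1, 0.8, 11.2]
finger_gap: 0.0166
grip_force: 60.1
```

Seated (11 N up-force at the expected height). Press slightly, release and retreat.

drive_tool(moves=[[[0,0,-0.1,0,0,0,0],[0,0,0,0,0,0,0],[0,0,0.1,0,0,0,50],[0,0,0,0,0,0,50],[0,0,0,0,0,0,50],[0,0,0,0,0,0,50],[0,0,2,0,0,0,50],[0,0,4,0,0,0,50],[0,0,4,0,0,0,50],[-1,-5,3,0,0,0,50],[-1,-5,2,0,0,0,50],[0,-5,0,0,0,0,50],[0,-5,0,0,0,0,50],[0,-5,0,0,0,0,50],[0,0,0,0,0,0,50],[0,0,0,0,0,0,50]]])

```text
t: 46.55
tcp_pos: [0.454, -0.2865, 0.2492]
orientation: [-179.9, -0.2, 96.1]
force: [-0.6, 1.3, -0.2]
finger_gap: 0.0424
grip_force: 0.0
```

```bash
python3 - <<'E'
from h import *
np.set_printoptions(precision=4,suppress=True)
t=grab_frame("top"); s=grab_frame("scene"); cv2.imwrite("pics/end.png",s["image"])
print(robot.state()["force"],robot.state()["tcp_pos"])
B=[]
for f,n in((t,"t"),(s,"s")):
    b=[(m["m10"]/m["m00"],m["m01"]/m["m00"],a,cv2.boundingRect(c)) for c,a,m in blobs(hsv(f,(0,200,100),(4,255,255)),15)]
    print(n,[q for q in b if abs(q[0]-(285 if n=="t" else 258))<40 and abs(q[1]-(231 if n=="t" else 195))<40])
    print(proj(f,[(.472,-.048,.138),(.472,-.048,.102),(.532,.2876,.106),(.425,-.127,.114)]))
# tray level check, brown chunks left on mat
b=max(blobs(hsv(t,(105,150,60),(125,255,255))),key=lambda x:x[1])[0]
print("tray",cv2.minAreaRect(plane(t,b.reshape(-1,2),.12)[:,:2].astype(np.float32)))
for f in(s,):
  for c,a,m in blobs(hsv(f,(0,120,60),(14,255,255)),60): print("brown",a,m["m10"]/m["m00"],m["m01"]/m["m00"])
r=max(blobs(hsv(t,(80,100,60),(100,255,255))),key=lambda x:x[1]); print("bangle",plane(t,[cv2.minEnclosingCircle(r[0])[0]],.015))
E
```

```text
[-0.2032 -0.0777  0.5216] [ 0.4544 -0.285   0.2497]
t [(285.95652173913044, 234.1086956521739, 23.0, (283, 231, 7, 7))]
[[284.5455 233.5797]
 [283.9837 234.3391]
 [138.0277 203.5186]
 [318.5678 256.039 ]]
s [(258.5, 193.59027777777774, 24.0, (256, 191, 6, 6))]
[[258.6684 191.9096]
 [259.4437 201.9316]
 [392.9429 155.6976]
 [217.684  200.2237]]
tray ((0.5436702370643616, 0.17826375365257263), (0.12859179079532623, 0.14116448163986206), 6.183123588562012)
brown 351.0 219.60493827160494 212.81244064577396
brown 81.5 258.69734151329243 196.9284253578732
brown 6718.0 514.7449885878733 57.45055572094869
bangle [[0.3615 0.2749 0.015 ]]
```

```bash
python3 -c "
from cell import robot
print(robot.close_job())"
```

```text
the job is handed in; nothing more can be done
None
```

The job is handed in after about 47 s of robot time: I swung the lid to its stop and back shut, got both stray chunks and all four tray chunks into the chest, let the tray back down level and seated the pin's collar on the lid's lug; I never touched the bottle, jar or bangles, and no verdict came back.

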